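# Set the sherd thickness gauge to its mark

## Robot

A 6-joint arm with a two-finger parallel gripper is mounted at the origin on the work surface. World frame = base frame: x ahead of the robot, y to its left, z up, the work surface at z = 0. Lengths are in mm, angles in rad, forces in N, time in s.
With the tool pointing down it reaches from about 275 to 1000 mm from the base axis. Payload 8.4 kg.
Tool frame: the origin (TCP) lies at the very end of the fingers, on their centre line; the grasp point (between the pads) lies 19 mm behind it (r.tcp_to_grasp is the distance from the TCP to the grasp point, in mm); z points along the fingers, y is the line along which they close (so a half turn about z gives the same grasp; the last joint's range is limited). The gripper opens to 85 mm and grips with 20 to 120 N. Pads are 22 mm wide; open, the fingers measure 114 mm over their backs; the gripper's body (76 mm by 85 mm) begins 54 mm behind the grasp point. The pads swing forward as they close: fully open they stand 13 mm farther back than shut.
Start: joints at [1.139, 0.353, 1.633, -0, 1.155, -0.002], TCP at [260.43, 568.159, 231.281] pointing down, gripper open.
Joint ranges: [-2.63, 2.63], [-0.92, 2.1], [0.06, 2.66], [-1.3, 4.44], [0, 2.69], [-3.02, 3.02]. Speed limits (rad/s): [2.22, 2.22, 2.79, 3.14, 3.14, 3.14].

## Interface

Orientations are given as [roll, pitch, yaw] about the fixed x, y, z axes, in that order (R = Rz(yaw) Ry(pitch) Rx(roll)).
In Python, from rig import r gives the robot as it stands. The module is installed in compiled form; this text tells all that it offers.
- The arm moves only by the tool play_rows, never from a script. Its argument "rows" is a list of rows, each an object with "dp": the shift along the tool's x, y, z in units of 40 mm (1.0 is 40 mm), a list of three; "turn": the turn, a rotation vector about the tool's x, y, z in units of 6 degrees (1.0 is 6 degrees), a list of three; "fingers": the closure, from 0 (fully open) to 1 (shut). In form: [{"dp": [tx, ty, tz], "turn": [wx, wy, wz], "fingers": fingers}, ...]. A call has 1 to 5 rows; each row shifts and turns the commanded pose from where the row before left it, along the tool's axes as they then stand; what a row does not reach is not made up. A row lasts 1/12 s, in which the tool goes at most 41.7 mm and 7.16 degrees, less where a joint would pass 70% of its speed; a pose out of reach is approached as far as the arm can. A call is refused whole if a number of a shift passes 1 or a number of a turn 1, either way. A call with a gripper value outside its range is refused whole. The fingers move at their own pace and stop on an object; "force" is the grip in N (left out, the last holds). Time passes only in rows, so rows that do not move let the fingers close. It gives the time, the measured TCP pose, the force, the opening and the grip force at its end, in the units of the state.
- r.sense(): the state, without advancing time (a new reading comes with each control period).
- r.grab_frame(name): name is "scene" or "side" or "wrist"; returns a dict with "pixels" (400x640x3 uint8, red, green, blue), "fx", "fy", "cx", "cy" (pixels), "pose" (4x4, takes a point from camera to world coordinates). Camera axes: x right, y down, z forward; pixel columns grow to the right and rows downward; lengths in mm; the calibration is good to about 2 mm. A picture is of the moment at which its call begins. There is no depth.
- r.sign_off(): hands the job in; it is judged then, once.
The state is a dict: "clock": time; "qpos": joint angles; "qvel": joint speeds; "joint_efforts": joint torques, N m; "eef_pos": TCP position; "tcp_rot": TCP orientation; "contact_force": force on the tool from outside, world axes, zero at the start; "wrist_torque": the same for the moment, N m; "opening": opening from 0.0 (shut) to 1.0 (fully open); "grasp_force": force on a finger pad.
Only numpy, scipy, OpenCV 4.12 (cv2) and the standard library are available. Lean on these libraries where they do the work, as an engineer would, in place of code of your own. Each camera call takes 0.05 s, during which the arm holds its last target. There are 200 camera calls.

## Task

Set the thickness gauge for the next batch of sherds: lay a fingertip on top of its knurled wheel and roll the wheel, stroke by stroke, until the gap between the jaws has closed so far that the pointer blade on the moving jaw stands level with the brass mark on the gauge bar; then take the finger away. Only roll the wheel with light finger pressure: do not pinch it, do not push the jaw or the mark, and leave the sherds, pots and brush where they lie.

Things in the scene. Friction and masses are not known exactly. Their poses are not given: they have to be found in the camera images.
- gauge: Thickness gauge bolted to the table. Grey base 100 (x) x 280 (y) x 12 mm; origin under its centre at table height. Along its y: knurled wheel at the -y end, bearing block (y -85 to -71 mm, top z 62 mm), moving jaw, fixed jaw at the +y end (face at y 95 mm, top z 74 mm), joined by a lead screw at z 46 mm. Gauge bar along y at x 42 mm, top z 68 mm.
- wheel_centre (a point): Centre of the knurled wheel, on its axle, 46 mm above the table; fixed to the gauge at x = 0, y = -105 mm, axes as gauge. Nothing stands over the wheel.
- wheel: Steel knurled wheel, upright, axle along the gauge's y; radius 32.5 mm over 24 ridges, 22 mm wide, origin at its centre. Rolling its top towards the gauge's -x (the robot) closes the jaws, +x opens: 5 mm of jaw travel per radian, about 6.5 mm of rim travel per mm of gap. Drags 1.5 N at the rim, has no play, stays where left. Press 2 to 15 N; 35 N is too hard.
- jaw: Moving jaw, steel block 56 (x) x 22 (y) mm, top at z 70 mm; origin at table height in the plane of its face, which looks to +y at the fixed jaw; axes as the gauge. Slides along +y as the gap closes, driven by the wheel; the gap starts 28 to 36 mm wide. On top an aluminium pointer blade, 4 mm thick (y), 40 mm long (x), top at z 78 mm.
- pointer_tip (a point): End of the pointer blade (its +x end, top), in the plane of the moving jaw's face; axes as the gauge.
- mark: Brass mark riding tight on the gauge bar: a saddle 16 x 12 x 5 mm with a 4 mm thick blade pointing at the jaw's pointer. Set beforehand to a different place each time, 9 to 21 mm from the fixed jaw. Origin at table height in the plane of its +y side.
- mark_tip (a point): End of the mark's blade (-x end, top, +y side), axes as the gauge. The gap is set when pointer_tip has the same y as this in the gauge's frame; at the start the pointer is 7 to 27 mm short of it, on the -y side. The two blades pass 2 mm apart and do not touch.
- sherd_a: Loose flat five-cornered terracotta sherd, 52 mm across, 10 mm thick. Origin under its centre. Leave alone.
- sherd_b: Loose flat four-cornered white sherd, 48 mm across the corners, 9 mm thick. Origin under its centre. Leave alone.
- sherd_c: Loose flat three-cornered blue sherd, 56 mm across, 8 mm thick. Origin under its centre. Leave alone.
- mug: Loose white mug, 76 mm wide and 85 mm high, origin under its centre. Leave alone.
- jar: Loose closed glass jar, 60 mm wide, 75 mm high, origin under its centre. Leave alone.
- brush: Loose brush lying along its x axis. Leave alone.
- bowl: Loose terracotta bowl, 120 mm wide, 50 mm high, origin under its centre. Leave alone.

How it is judged (in metres and radians):
On the way, in this order (a step that is already met when the one before it is completed fails the run):
1. a finger rolls the wheel: it is touched while the pointer is still short of the mark (contact force between the fingers and wheel above 0.3 N and y of pointer_tip in the frame of mark_tip below -0.003 m), for 0.05 s.
2. the pointer stands level with the mark (y of pointer_tip in the frame of mark_tip between -0.002 and 0.002 m), for 0.2 s.
At the end, for the whole second after the job is handed in: The jaw's pointer is level with the brass mark to within 2 mm either way along the gauge, and the wheel is at rest (all of step 2 and angular speed of wheel below 0.05 rad/s); the robot touches nothing.
It fails at once if the wheel is pinched or pressed hard (over 35 N) (contact force between the fingers and wheel above 35 N).
It fails at once if the moving jaw is pushed directly (contact force between any of the fingers, the arm and jaw above 2 N).
It fails at once if the mark is touched or shifted (contact force between any of the fingers, the arm and mark above 2 N or distance of mark_tip from where it was at the start of the episode above 0.002 m).
It fails at once if a sherd, pot, jar or brush is moved (over 15 mm) or lifted (distance of any of sherd_a, sherd_b, sherd_c, mug, jar, brush, bowl from where it was at the start of the episode above 0.015 m).
It also fails if it takes over 72 s, if anything falls off the work surface, if the arm or the gripper's body presses on something with over 40 N, if the wrist force passes 120 N, or if a joint passes its speed limit or range.

## Working session

There is one attempt and no reset: what is moved stays moved. The work goes in short steps, Python scripts to look and compute and a tool call to move; the robot and the scene stay as the last step left them, time stands still between calls to the robot, and variables do not carry over. Pictures are saved under pics/ and viewed, at most 10 in all, crops included, and the job is handed in when it is done.

Besides the shell and the picture viewer there is one more tool, called after "Call:" as name(argument=value, ...), one argument or row to a line, values as JSON. play_rows: Moves the arm, as the interface text tells. Its arguments: {"type":"object","properties":{"rows":{"type":"array"},"force":{"type":"number"}},"required":["rows"]}

```bash
mkdir -p pics; cat > h.py <<'E'
from rig import r
import cv2, numpy as np, pickle
def snap(n,tag):
    f=r.grab_frame(n); pickle.dump(f,open(f'pics/{tag}.pkl','wb'))
    cv2.imwrite(f'pics/{tag}.png',f['pixels'][:,:,::-1]); return f
def ray(f,u,v):
    T=np.array(f['pose']); d=T[:3,:3]@np.array([(u-f['cx'])/f['fx'],(v-f['cy'])/f['fy'],1]); return T[:3,3],d
def onz(f,u,v,z):
    o,d=ray(f,u,v); return o+d*(z-o[2])/d[2]
def proj(f,p):
    T=np.array(f['pose']); c=T[:3,:3].T@(np.array(p)-T[:3,3]); return np.array([f['fx']*c[0]/c[2]+f['cx'],f['fy']*c[1]/c[2]+f['cy']])
def load(t): return pickle.load(open(f'pics/{t}.pkl','rb'))
E
python3 - <<'E'
from h import *
for n in ['scene','side','wrist']:
    f=snap(n,n+'0'); print(n,np.round(f['pose'],2).tolist(),f['fx'])
a=[cv2.imread(f'pics/{n}0.png') for n in ['scene','side']]
s=r.sense(); print(s)
E
```

```text
scene [[-0.58, 0.54, -0.61, 1194.42], [0.81, 0.4, -0.43, 505.89], [0.01, -0.74, -0.67, 761.95], [0.0, 0.0, 0.0, 1.0]] 365.6159112382435
side [[1.0, -0.04, 0.09, 477.71], [-0.1, -0.51, 0.86, -956.88], [0.01, -0.86, -0.51, 694.42], [0.0, 0.0, 0.0, 1.0]] 462.4134088957142
wrist [[0.42, 0.86, 0.29, 186.75], [0.91, -0.39, -0.13, 601.15], [-0.0, 0.32, -0.95, 372.71], [0.0, 0.0, 0.0, 1.0]] 276.1671782027861
{'clock': 0.15, 'qpos': array([ 1.13860006e+00,  3.53486301e-01,  1.63391412e+00, -3.46884433e-05,
        1.15519203e+00, -2.43534633e-03]), 'qvel': array([ 0.00031523, -0.00066556, -0.00182484, -0.00096196, -0.00234207,
       -0.00166908]), 'joint_efforts': array([-1.72333212e-04, -6.05642581e+01, -3.42339921e+01, -1.86232724e-04,
        6.17528378e-03,  2.30772031e-05]), 'eef_pos': array([260.29931436, 567.85062719, 230.75691205]), 'tcp_rot': array([-3.14059279e+00,  2.92865577e-05,  2.71184576e+00]), 'contact_force': array([-0.20607265, -0.60946387,  0.21032755]), 'wrist_torque': array([ 0.00214449,  0.00514372, -0.01418944]), 'grasp_force': 0.0, 'opening': 0.9988281877518277}
```

View pics/scene0.png

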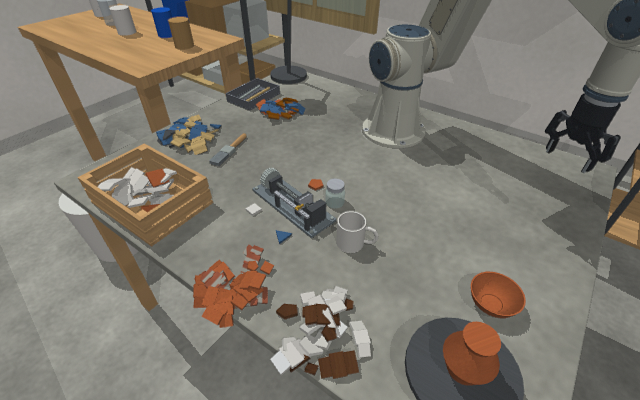

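View pics/side0.png

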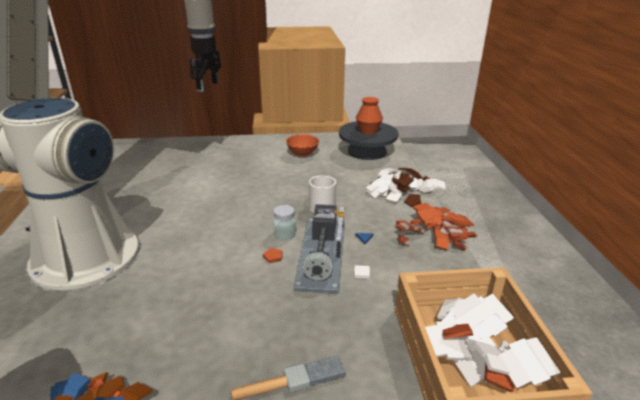

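The scene view shows the gauge at about (253–335, 170–235) with the wheel at (270,180). In the side view the wheel is at (318,266) and the base corners at about (295,288) and (340,290). I'll enlarge both.

```bash
python3 - <<'E'
from h import *
a=cv2.imread('pics/scene0.png')[160:245,245:345]; b=cv2.imread('pics/side0.png')[195:300,285:360]
a=cv2.resize(a,None,fx=4.6,fy=4.6,interpolation=cv2.INTER_CUBIC);b=cv2.resize(b,None,fx=4.4,fy=4.4,interpolation=cv2.INTER_CUBIC)
c=np.zeros((470,800,3),np.uint8);c[:a.shape[0],:a.shape[1]]=a;c[:b.shape[0],465:465+b.shape[1]]=b
cv2.imwrite('pics/c1.png',c);print(a.shape,b.shape)
E
```

```text
(391, 460, 3) (462, 330, 3)
```

View pics/c1.png

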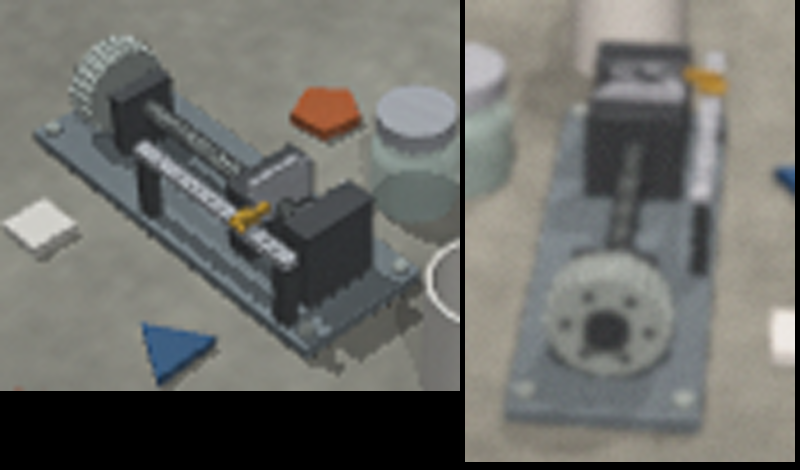

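The enlargement shows, in the scene view, base corners at (35,130), (312,350) and (418,275), and the brass mark near (250,214). In the side view the base corners are at (505,412) and (700,425), and the wheel is at (608,315). I'll fit the gauge pose.

```bash
cat >> h.py <<'E'
from scipy.optimize import least_squares
def G(q,p):
    c,s=np.cos(q[2]),np.sin(q[2]); return np.array([q[0]+c*p[0]-s*p[1],q[1]+s*p[0]+c*p[1],p[2]])
def Ginv(q,w):
    c,s=np.cos(q[2]),np.sin(q[2]); x,y=w[0]-q[0],w[1]-q[1]; return np.array([c*x+s*y,-s*x+c*y])
E
python3 - <<'E'
from h import *
A=load('scene0');B=load('side0')
S=lambda u,v:(245+(u)/4.6-.4,160+v/4.6-.4)
D=lambda u,v:(285+(u-465)/4.4-.4,195+v/4.4-.4)
obs=[(A,S(35,130),(50,-140,12)),(A,S(312,350),(50,140,12)),(A,S(418,275),(-50,140,12)),(B,D(505,412),(-50,-140,12)),(B,D(700,425),(50,-140,12)),(B,D(608,315),(0,-116,46))]
def res(q): return np.concatenate([proj(f,G(q,p))-uv for f,uv,p in obs])
o=least_squares(res,[500,0,0]);print(o.x,o.fun.round(1))
q=o.x
print('wheel',G(q,(0,-105,46)))
m=onz(A,*S(250,214),76);print('mark',Ginv(q,m))
W=load('wrist0')
print(r.sense()['eef_pos'])
E
```

```text
[ 5.75898213e+02 -4.28729633e+01 -1.85250006e-01] [-0.6  0.4 -1.3  0.1  1.  -1.1 -0.5 -1.8  0.4 -1.8 -0.3  2.7]
wheel [ 556.5580247  -146.07643773   46.        ]
mark [38.91631154 79.41186314]
[260.29931436 567.85062719 230.75691205]
```

Call:
play_rows(
  rows=[
    {"dp":[-0.7,-0.6,0],"turn":[0,0,0],"fingers":1},
    {"dp":[-0.7,-0.6,0],"turn":[0,0,0],"fingers":1},
    {"dp":[-0.7,-0.6,0],"turn":[0,0,0],"fingers":1},
    {"dp":[-0.7,-0.6,0],"turn":[0,0,0],"fingers":1},
    {"dp":[-0.7,-0.6,0],"turn":[0,0,0],"fingers":1},
  ],
  force=20,
)

```text
clock: 0.57
eef_pos: [337.9, 399.1, 231.0]
tcp_rot: [-3.141, -0.0, 2.712]
contact_force: [0.9, 1.1, -0.5]
opening: 0.299
grasp_force: 0.0
```

Call:
play_rows(
  rows=[
    {"dp":[-0.7,-0.6,0],"turn":[0,0,0],"fingers":1},
    {"dp":[-0.7,-0.6,0],"turn":[0,0,0],"fingers":1},
    {"dp":[-0.7,-0.6,0],"turn":[0,0,0],"fingers":1},
    {"dp":[-0.7,-0.6,0],"turn":[0,0,0],"fingers":1},
    {"dp":[-0.7,-0.6,0],"turn":[0,0,0],"fingers":1},
  ],
)

```text
clock: 0.98
eef_pos: [415.2, 231.6, 231.3]
tcp_rot: [3.142, 0.0, 2.712]
contact_force: [0.5, -0.7, 0.5]
opening: -0.0
grasp_force: 0.0
```

Call:
play_rows(
  rows=[
    {"dp":[-0.7,-0.6,0],"turn":[0,0,0],"fingers":1},
    {"dp":[-0.7,-0.6,0],"turn":[0,0,0],"fingers":1},
    {"dp":[-0.7,-0.6,0],"turn":[0,0,0],"fingers":1},
    {"dp":[-0.7,-0.6,0],"turn":[0,0,0],"fingers":1},
    {"dp":[-0.7,-0.6,0],"turn":[0,0,0],"fingers":1},
  ],
)

```text
clock: 1.4
eef_pos: [492.5, 64.0, 231.3]
tcp_rot: [3.142, 0.0, 2.712]
contact_force: [0.2, -0.1, -0.5]
opening: 0.001
grasp_force: 0.0
```

Call:
play_rows(
  rows=[
    {"dp":[-0.7,-0.6,0],"turn":[0,0,0],"fingers":1},
    {"dp":[-0.7,-0.6,0],"turn":[0,0,0],"fingers":1},
    {"dp":[-0.7,-0.6,0],"turn":[0,0,0],"fingers":1},
    {"dp":[-0.7,-0.6,0],"turn":[0,0,0],"fingers":1},
    {"dp":[-0.7,-0.6,0],"turn":[0,0,0],"fingers":1},
  ],
)

```text
clock: 1.82
eef_pos: [569.8, -103.4, 231.1]
tcp_rot: [-3.142, -0.0, 2.712]
contact_force: [1.2, 0.3, 0.5]
opening: -0.004
grasp_force: 0.0
```

Call:
play_rows(
  rows=[
    {"dp":[0,0,0],"turn":[0,0,1],"fingers":1},
    {"dp":[0,0,0],"turn":[0,0,1],"fingers":1},
    {"dp":[0,0,0],"turn":[0,0,1],"fingers":1},
    {"dp":[0,0,0],"turn":[0,0,1],"fingers":1},
    {"dp":[0,0,0],"turn":[0,0,1],"fingers":1},
  ],
)

```text
clock: 2.23
eef_pos: [569.3, -101.7, 230.9]
tcp_rot: [-3.141, -0.001, 2.183]
contact_force: [-0.2, 0.6, 0.2]
opening: -0.001
grasp_force: 0.0
```

Call:
play_rows(
  rows=[
    {"dp":[0,0,0],"turn":[0,0,1],"fingers":1},
    {"dp":[0,0,0],"turn":[0,0,1],"fingers":1},
    {"dp":[0,0,0],"turn":[0,0,1],"fingers":1},
    {"dp":[0,0,0],"turn":[0,0,1],"fingers":1},
    {"dp":[0,0,0],"turn":[0,0,1],"fingers":1},
  ],
)

```text
clock: 2.65
eef_pos: [569.3, -101.5, 231.0]
tcp_rot: [-3.141, -0.0, 1.659]
contact_force: [-1.0, 0.0, 0.4]
opening: 0.001
grasp_force: 0.0
```

Call:
play_rows(
  rows=[
    {"dp":[0,0,0.9],"turn":[0,0,1],"fingers":1},
    {"dp":[0,0,0.9],"turn":[0,0,1],"fingers":1},
    {"dp":[0,0,0],"turn":[0,0,0.66],"fingers":1},
    {"dp":[0,0,0],"turn":[0,0,0],"fingers":1},
  ],
)

```text
clock: 2.98
eef_pos: [567.7, -101.2, 156.9]
tcp_rot: [-3.137, 0.0, 1.383]
contact_force: [-0.0, -0.2, 0.8]
opening: -0.002
grasp_force: 0.0
```

```bash
python3 - <<'E'
from h import *
f=snap('wrist','w1'); s=r.sense(); print(s['clock'],s['eef_pos'],s['tcp_rot'],s['contact_force'],s['qpos'])
cv2.imwrite('pics/w1x.png',cv2.resize(cv2.imread('pics/w1.png')[:, 120:520],(600,600),interpolation=cv2.INTER_CUBIC))
E
```

```text
3.0333 [ 569.06446907 -101.45445573  158.51585893] [-3.13990681e+00  5.84485324e-05  1.38744513e+00] [ 0.8496534   0.14226511 -0.11554771] [-1.78993909e-01  3.61459532e-01  1.80080703e+00 -6.14903493e-05
  9.81012175e-01  4.39158379e-03]
```

View pics/w1x.png

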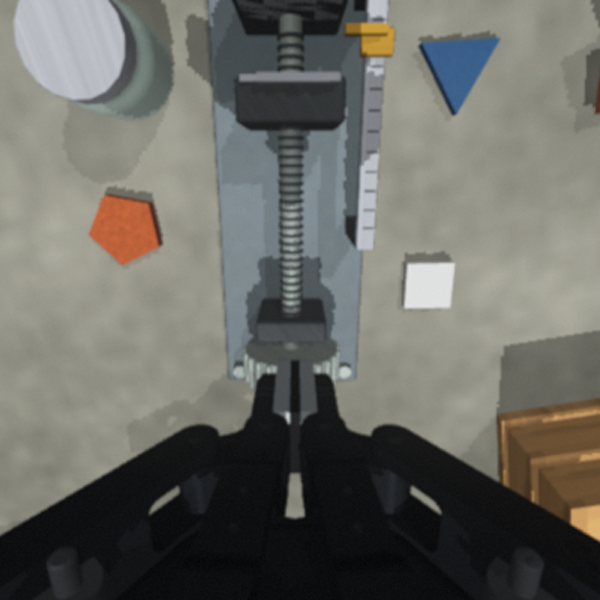

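The wrist view shows the gauge upright: pointer blade strip at row ~77 (cols 240–343), brass mark blade at row ~30 (cols 345–395), base near corners at (228,380) and (357,378), bearing block at (292,317). I'll enlarge the blades.

```bash
python3 - <<'E'
from h import *
a=cv2.imread('pics/w1.png')[0:75,265:395]
cv2.imwrite('pics/c2.png',cv2.resize(a,None,fx=6,fy=6,interpolation=cv2.INTER_CUBIC))
E
```

```text
(no output)
```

View pics/c2.png

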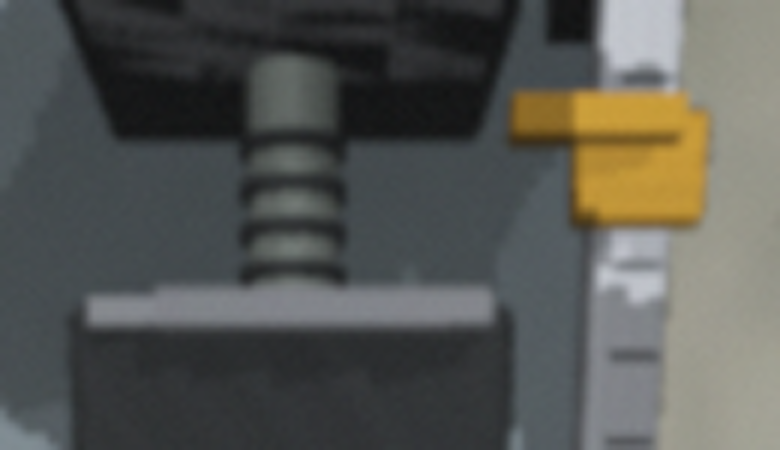

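The crop shows the pointer tip's far top corner at (492,287) and the mark tip's far corner at (512,93), so in the full frame they are at about (347,47.8) and (350.3,15.5).

```bash
python3 - <<'E'
from h import *
f=load('w1'); W=lambda u,v:(120+u/1.5-.2,v/1.5-.2)
C=lambda u,v:(265+u/6-.4,v/6-.4)
A=load('scene0');B=load('side0')
obs=[(W(228,380),(-50,-140,12)),(W(357,378),(50,-140,12)),(W(258,319),(-22,-85,62)),(W(326,317),(22,-85,62)),(C(115,135),(-28,95,46)),]
# base edges near corners + fixed-jaw top near corners
obs=obs[:2]+[(C(70,0),None)]
o2=[W(228,380),W(357,378)]
for z in(12,): 
    p=[onz(f,*u,z) for u in o2]; print(p, np.linalg.norm(p[0]-p[1]))
pl=onz(f,*W(211,100),12); pr=onz(f,*W(217,190),12);print('left edge yaw',np.arctan2(-(pl-p[0])[0],(pl-p[0])[1]))
a=np.arctan2((p[1]-p[0])[1],(p[1]-p[0])[0]);print('end yaw',a)
pt=onz(f,*C(492,287),78);mk=onz(f,*C(512,93),78)
yaw=-.185
q=np.array([0,0,yaw]);c=(p[0]+p[1])/2; c0=G(q,(0,140,0)); q[:2]=c[:2]+c0[:2]
print(q,'ptr',Ginv(q,pt),'mark',Ginv(q,mk),'wheel',G(q,(0,-105,46)))
for z in(76,78,80):print(z,Ginv(q,onz(f,*C(512,93),z)))
for p in [(-50,-140,12),(50,-140,12),(50,140,12),(0,-105,78),(-28,95,74)]:print(p,(proj(f,G(q,p))-[120,0])*1.5)
T=np.array(f['pose']); print(T.round(3))
E
```

```text
[array([ 500.86127332, -171.72105534,   12.        ]), array([ 600.10771068, -188.48793402,   12.        ])] 100.65278708738961
left edge yaw -0.18417448225760782
end yaw -0.16736156834949423
[ 5.76237007e+02 -4.24934196e+01 -1.85000000e-01] ptr [24.20029355 61.65891761] mark [25.85959153 81.54716236] wheel [ 556.92262067 -145.70172591   46.        ]
76 [26.06219744 82.09358813]
78 [25.85959153 81.54716236]
80 [25.65698563 81.00073658]
(-50, -140, 12) [228.04740656 378.69110713]
(50, -140, 12) [356.2397561  378.71223475]
(50, 140, 12) [378.28960923 -60.13213871]
(0, -105, 78) [290.7801958  381.75076904]
(-28, 95, 74) [227.7676991   -7.99933374]
[[ 9.82000e-01 -1.75000e-01 -6.30000e-02  5.83547e+02]
 [-1.86000e-01 -9.33000e-01 -3.08000e-01 -2.23200e+01]
 [-5.00000e-03  3.15000e-01 -9.49000e-01  2.98975e+02]
 [ 0.00000e+00  0.00000e+00  0.00000e+00  1.00000e+00]]
```

Call:
play_rows(
  rows=[
    {"dp":[-0.6,0.13,0],"turn":[0,0,0],"fingers":1},
    {"dp":[-0.6,0.12,0],"turn":[0,0,0],"fingers":1},
    {"dp":[0,0,0.9],"turn":[0,0,0],"fingers":1},
    {"dp":[0,0,0.9],"turn":[0,0,0],"fingers":1},
    {"dp":[0,0,0],"turn":[0,0,0],"fingers":1},
  ],
)

```text
clock: 3.45
eef_pos: [567.6, -150.3, 83.1]
tcp_rot: [-3.135, -0.001, 1.388]
contact_force: [-2.6, 0.3, -0.9]
opening: -0.003
grasp_force: 0.0
```

Call:
play_rows(
  rows=[
    {"dp":[0,0,0],"turn":[0,0,0],"fingers":1},
    {"dp":[0,0,0.1],"turn":[0,0,0],"fingers":1},
    {"dp":[0,0,0],"turn":[0,0,0],"fingers":1},
  ],
)

```text
clock: 3.7
eef_pos: [572.0, -150.7, 85.2]
tcp_rot: [3.139, 0.0, 1.387]
contact_force: [0.5, -0.2, 0.3]
opening: 0.001
grasp_force: 0.0
```

```bash
python3 - <<'E'
from h import *
f=snap('wrist','w2');g=snap('side','s2')
s=r.sense();print(s['eef_pos'],s['contact_force'])
a=cv2.resize(f['pixels'][150:330,220:420,::-1],None,fx=2,fy=2,interpolation=cv2.INTER_CUBIC)
b=cv2.resize(g['pixels'][210:300,280:360,::-1],None,fx=4,fy=4,interpolation=cv2.INTER_CUBIC)
c=np.zeros((360,720,3),np.uint8);c[:,:400]=a;c[:,400:]=b;cv2.imwrite('pics/c3.png',c)
E
```

```text
[ 571.71734811 -150.64363737   85.12089163] [-0.73330925 -0.59992669  1.17432245]
```

View pics/c3.png

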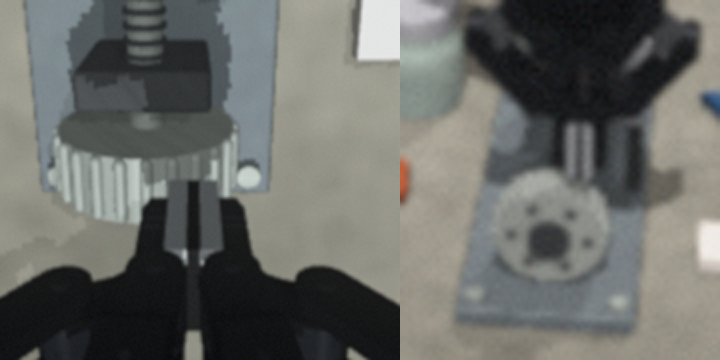

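Call:
play_rows(
  rows=[
    {"dp":[0,0,0.1],"turn":[0,0,0],"fingers":1},
    {"dp":[0,0,0.05],"turn":[0,0,0],"fingers":1},
    {"dp":[0,0,0],"turn":[0,0,0],"fingers":1},
  ],
)

```text
clock: 4.05
eef_pos: [570.3, -150.4, 77.2]
tcp_rot: [-3.141, 0.0, 1.386]
contact_force: [-0.2, 0.3, -1.0]
opening: -0.002
grasp_force: 0.0
```

Call:
play_rows(
  rows=[
    {"dp":[0,0,0.025],"turn":[0,0,0],"fingers":1},
    {"dp":[0,0,0],"turn":[0,0,0],"fingers":1},
  ],
)

```text
clock: 4.22
eef_pos: [571.0, -150.6, 76.6]
tcp_rot: [3.141, -0.0, 1.386]
contact_force: [0.1, 0.2, 2.6]
opening: 0.001
grasp_force: 1.4
```

Call:
play_rows(
  rows=[
    {"dp":[0,0,0.025],"turn":[0,0,0],"fingers":1},
    {"dp":[0,0,0],"turn":[0,0,0],"fingers":1},
  ],
)

```text
clock: 4.38
eef_pos: [571.9, -150.8, 76.2]
tcp_rot: [3.139, 0.0, 1.386]
contact_force: [0.6, 0.1, 6.5]
opening: -0.0
grasp_force: 3.0
```

Call:
play_rows(
  rows=[
    {"dp":[0,-0.1,0],"turn":[0,0,0],"fingers":1},
    {"dp":[0,-0.1,-0.01],"turn":[0,0,0],"fingers":1},
    {"dp":[0,0,0],"turn":[0,0,0],"fingers":1},
  ],
)

```text
clock: 4.63
eef_pos: [565.3, -149.6, 77.7]
tcp_rot: [3.135, 0.0, 1.386]
contact_force: [2.7, 1.1, 11.5]
opening: 0.0
grasp_force: 6.1
```

Call:
play_rows(
  rows=[
    {"dp":[0,-0.1,0],"turn":[0,0,0],"fingers":1},
    {"dp":[0,-0.1,0],"turn":[0,0,0],"fingers":1},
    {"dp":[0,0,0],"turn":[0,0,0],"fingers":1},
  ],
)

```text
clock: 4.88
eef_pos: [557.0, -148.0, 78.0]
tcp_rot: [3.136, 0.0, 1.386]
contact_force: [-0.8, 1.2, 17.7]
opening: -0.003
grasp_force: 8.8
```

Call:
play_rows(
  rows=[
    {"dp":[0,-0.1,0.01],"turn":[0,0,0],"fingers":1},
    {"dp":[0,-0.1,0.01],"turn":[0,0,0],"fingers":1},
    {"dp":[0,0,0],"turn":[0,0,0],"fingers":1},
  ],
)

```text
clock: 5.13
eef_pos: [550.0, -146.7, 77.9]
tcp_rot: [3.134, 0.0, 1.386]
contact_force: [-0.2, 1.5, 21.3]
opening: 0.002
grasp_force: 11.2
```

```bash
python3 - <<'E'
from h import *
f=snap('wrist','w3');s=r.sense();print(s['eef_pos'],s['contact_force'])
cv2.imwrite('pics/c4.png',cv2.resize(f['pixels'][0:330,200:440,::-1],None,fx=1.8,fy=1.8,interpolation=cv2.INTER_CUBIC))
E
```

```text
[ 549.98729132 -146.72817614   77.84115076] [-0.87345379  1.08999386 22.50716767]
```

Call:
play_rows(
  rows=[
    {"dp":[0,0,-0.3],"turn":[0,0,0],"fingers":1},
    {"dp":[0,0,-0.9],"turn":[0,0,0],"fingers":1},
    {"dp":[0.6,0,-0.9],"turn":[0,0,0],"fingers":1},
    {"dp":[0.7,0,0],"turn":[0,0,0],"fingers":1},
    {"dp":[0,0,0],"turn":[0,0,0],"fingers":1},
  ],
)

```text
clock: 5.6
eef_pos: [558.1, -93.1, 160.0]
tcp_rot: [3.137, -0.001, 1.387]
contact_force: [-0.2, -0.2, -0.3]
opening: -0.0
grasp_force: 0.0
```

Call:
play_rows(
  rows=[
    {"dp":[0,0,0],"turn":[0,0,0],"fingers":1},
  ],
)

```text
clock: 5.68
eef_pos: [556.3, -95.0, 158.0]
tcp_rot: [3.141, 0.0, 1.388]
contact_force: [-0.9, 0.2, 0.0]
opening: -0.003
grasp_force: 0.0
```

```bash
python3 - <<'E'
from h import *
f=snap('wrist','w4');s=r.sense();print(s['eef_pos'],s['contact_force'])
cv2.imwrite('pics/c4.png',cv2.resize(f['pixels'][0:100,270:400,::-1],None,fx=6,fy=6,interpolation=cv2.INTER_CUBIC))
E
```

```text
[555.8649349  -95.66726231 157.33900532] [ 0.28533844 -0.83794058 -0.11097408]
```

View pics/c4.png

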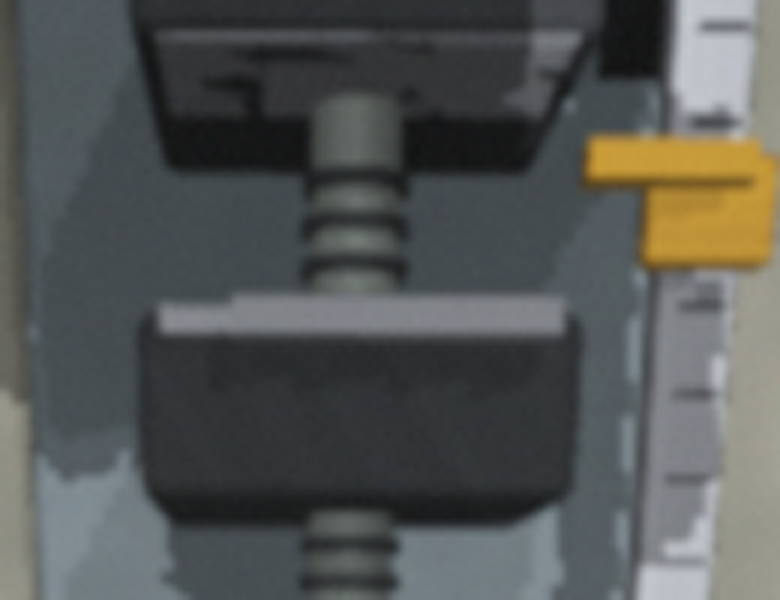

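The crop shows the pointer tip corner at (565,297) and the mark tip corner at (588,137), so the gap has narrowed.

```bash
cat >> h.py <<'E'
Q=np.array([576.2,-42.5,-.185])
def gap(f,pu,mu):
    a=Ginv(Q,onz(f,*pu,78));b=[Ginv(Q,onz(f,*mu,z)) for z in (74,78)]
    print('ptr',a.round(1),'mark',b[1].round(1),'short by',[round(float(x[1]-a[1]),2) for x in b])
E
python3 - <<'E'
from h import *
C=lambda u,v:(270+u/6-.4,v/6-.4)
gap(load('w4'),C(565,297),C(588,137))
f=load('w1');C=lambda u,v:(265+u/6-.4,v/6-.4)
gap(f,C(492,287),C(512,93))
print(Ginv(Q,r.sense()['eef_pos']),Ginv(Q,[571.9,-150.8]),Ginv(Q,[550,-146.7]))
E
```

```text
ptr [24.1 65. ] mark [25.9 81.6] short by [17.67, 16.65]
ptr [24.2 61.7] mark [25.9 81.6] short by [20.98, 19.89]
[-10.20813905 -56.0005942 ] [  15.6947837  -107.24296604] [  -6.58570097 -107.24135649]
```

Call:
play_rows(
  rows=[
    {"dp":[-0.64,0.33,0],"turn":[0,0,0],"fingers":1},
    {"dp":[-0.64,0.32,0],"turn":[0,0,0],"fingers":1},
    {"dp":[0,0,0.7],"turn":[0,0,0],"fingers":1},
    {"dp":[0,0,0.7],"turn":[0,0,0],"fingers":1},
    {"dp":[0,0,0.5],"turn":[0,0,0],"fingers":1},
  ],
)

```text
clock: 6.15
eef_pos: [570.8, -152.3, 78.8]
tcp_rot: [-3.139, 0.0, 1.384]
contact_force: [-0.5, 0.1, -0.7]
opening: 0.001
grasp_force: 0.0
```

Call:
play_rows(
  rows=[
    {"dp":[0,0,0],"turn":[0,0,0],"fingers":1},
    {"dp":[0,0,0],"turn":[0,0,0],"fingers":1},
    {"dp":[0,0,0],"turn":[0,0,0],"fingers":1},
  ],
)

```text
clock: 6.4
eef_pos: [572.5, -151.5, 82.0]
tcp_rot: [-3.141, 0.0, 1.386]
contact_force: [0.5, -0.6, 0.0]
opening: 0.001
grasp_force: 0.0
```

Call:
play_rows(
  rows=[
    {"dp":[0,0,0.09],"turn":[0,0,0],"fingers":1},
    {"dp":[0,0,0.03],"turn":[0,0,0],"fingers":1},
    {"dp":[0,0,0],"turn":[0,0,0],"fingers":1},
  ],
)

```text
clock: 6.65
eef_pos: [572.6, -151.0, 77.3]
tcp_rot: [3.141, 0.0, 1.386]
contact_force: [-0.9, -0.4, 0.8]
opening: 0.005
grasp_force: 0.0
```

Call:
play_rows(
  rows=[
    {"dp":[0,-0.14,-0.015],"turn":[0,0,0],"fingers":1},
    {"dp":[0,-0.14,-0.015],"turn":[0,0,0],"fingers":1},
    {"dp":[0,-0.14,0],"turn":[0,0,0],"fingers":1},
  ],
)

```text
clock: 6.9
eef_pos: [555.5, -147.8, 78.4]
tcp_rot: [3.141, 0.0, 1.386]
contact_force: [2.1, -0.8, 2.5]
opening: 0.005
grasp_force: 1.3
```

Call:
play_rows(
  rows=[
    {"dp":[0,-0.14,0],"turn":[0,0,0],"fingers":1},
    {"dp":[0,-0.14,0.01],"turn":[0,0,0],"fingers":1},
    {"dp":[0,0,0],"turn":[0,0,0],"fingers":1},
    {"dp":[0,0,0],"turn":[0,0,0],"fingers":1},
  ],
)

```text
clock: 7.23
eef_pos: [543.7, -145.6, 77.4]
tcp_rot: [-3.14, -0.0, 1.386]
contact_force: [-2.0, 0.7, 2.8]
opening: 0.005
grasp_force: 1.7
```

Call:
play_rows(
  rows=[
    {"dp":[0,0,-0.2],"turn":[0,0,0],"fingers":1},
    {"dp":[0,0.35,0],"turn":[0,0,0],"fingers":1},
    {"dp":[0,0.35,0],"turn":[0,0,0],"fingers":1},
    {"dp":[0,0,0.18],"turn":[0,0,0],"fingers":1},
    {"dp":[0,0,0],"turn":[0,0,0],"fingers":1},
  ],
)

```text
clock: 7.65
eef_pos: [572.1, -150.9, 77.3]
tcp_rot: [-3.14, -0.0, 1.386]
contact_force: [-0.5, 0.2, -0.7]
opening: 0.001
grasp_force: 0.0
```

Call:
play_rows(
  rows=[
    {"dp":[0,0,0.03],"turn":[0,0,0],"fingers":1},
    {"dp":[0,0,0.025],"turn":[0,0,0],"fingers":1},
    {"dp":[0,0,0],"turn":[0,0,0],"fingers":1},
  ],
)

```text
clock: 7.9
eef_pos: [572.1, -150.9, 76.3]
tcp_rot: [-3.142, -0.0, 1.386]
contact_force: [0.5, 0.7, 1.2]
opening: 0.002
grasp_force: 0.7
```

Call:
play_rows(
  rows=[
    {"dp":[0,-0.14,-0.015],"turn":[0,0,0],"fingers":1},
    {"dp":[0,-0.14,-0.015],"turn":[0,0,0],"fingers":1},
    {"dp":[0,-0.14,0],"turn":[0,0,0],"fingers":1},
  ],
)

```text
clock: 8.15
eef_pos: [556.6, -148.1, 78.3]
tcp_rot: [3.139, 0.0, 1.386]
contact_force: [2.4, 0.3, 7.5]
opening: 0.001
grasp_force: 3.7
```

Call:
play_rows(
  rows=[
    {"dp":[0,-0.14,0],"turn":[0,0,0],"fingers":1},
    {"dp":[0,-0.14,0.01],"turn":[0,0,0],"fingers":1},
    {"dp":[0,0,0],"turn":[0,0,0],"fingers":1},
    {"dp":[0,0,0],"turn":[0,0,0],"fingers":1},
  ],
)

```text
clock: 8.48
eef_pos: [543.3, -145.6, 76.9]
tcp_rot: [-3.139, -0.0, 1.386]
contact_force: [-3.5, 0.9, 7.2]
opening: -0.0
grasp_force: 3.9
```

Call:
play_rows(
  rows=[
    {"dp":[0,0,-0.3],"turn":[0,0,0],"fingers":1},
    {"dp":[0,0,-0.9],"turn":[0,0,0],"fingers":1},
    {"dp":[0.6,0.3,-0.8],"turn":[0,0,0],"fingers":1},
    {"dp":[0.7,0.3,0],"turn":[0,0,0],"fingers":1},
    {"dp":[0.7,0,0],"turn":[0,0,0],"fingers":1},
  ],
)

```text
clock: 8.9
eef_pos: [586.5, -71.7, 160.1]
tcp_rot: [3.136, -0.0, 1.384]
contact_force: [-0.6, -0.2, 0.1]
opening: -0.004
grasp_force: 0.0
```

Call:
play_rows(
  rows=[
    {"dp":[0,0,0],"turn":[0,0,0],"fingers":1},
    {"dp":[0,0,0],"turn":[0,0,0],"fingers":1},
    {"dp":[0,0,0],"turn":[0,0,0],"fingers":1},
  ],
)

```text
clock: 9.15
eef_pos: [582.6, -71.8, 156.8]
tcp_rot: [-3.141, 0.0, 1.387]
contact_force: [-0.5, -0.3, 0.7]
opening: 0.002
grasp_force: 0.0
```

```bash
python3 - <<'E'
from h import *
f=snap('wrist','w5');s=r.sense();print(s['clock'],Ginv(Q,s['eef_pos']),s['eef_pos'],s['contact_force'])
cv2.imwrite('pics/c5.png',cv2.resize(f['pixels'][20:120,270:400,::-1],None,fx=6,fy=6,interpolation=cv2.INTER_CUBIC))
E
```

```text
9.2 [ 11.68639897 -28.06163183] [582.52514529 -72.23246776 156.69337058] [-0.11532781  0.29634704  0.54733996]
```

View pics/c5.png

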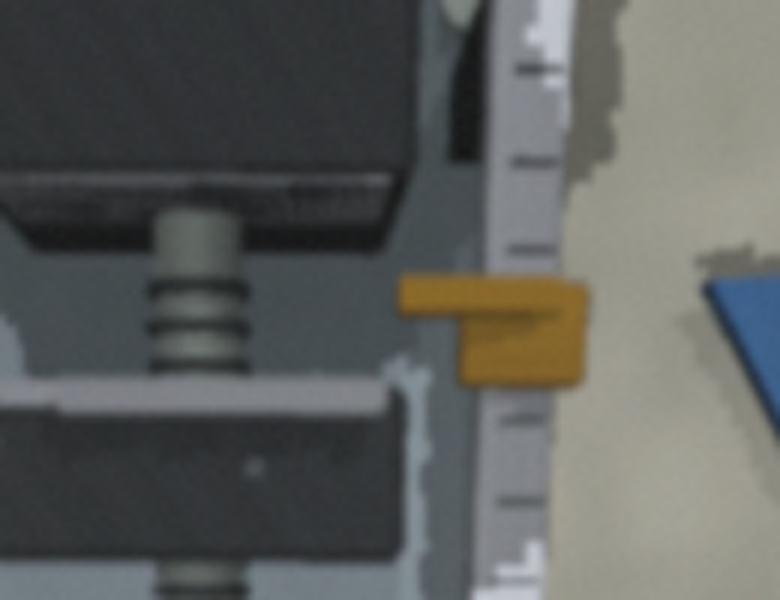

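The crop shows the pointer tip corner at (390,378) and the mark tip corner at (400,276).

```bash
python3 - <<'E'
from h import *
C=lambda u,v:(270+u/6-.4,20+v/6-.4)
gap(load('w5'),C(390,378),C(400,276))
E
```

```text
ptr [25.2 70.2] mark [26.1 81.6] short by [11.93, 11.41]
```

Call:
play_rows(
  rows=[
    {"dp":[-0.66,0.1,0],"turn":[0,0,0],"fingers":1},
    {"dp":[-0.66,0,0],"turn":[0,0,0],"fingers":1},
    {"dp":[-0.66,0,0.5],"turn":[0,0,0],"fingers":1},
    {"dp":[0,0,0.7],"turn":[0,0,0],"fingers":1},
    {"dp":[0,0,0.65],"turn":[0,0,0],"fingers":1},
  ],
)

```text
clock: 9.62
eef_pos: [572.0, -153.0, 82.4]
tcp_rot: [3.14, 0.0, 1.383]
contact_force: [-0.3, 0.4, -0.9]
opening: 0.0
grasp_force: 0.0
```

Call:
play_rows(
  rows=[
    {"dp":[0,0,0],"turn":[0,0,0],"fingers":1},
    {"dp":[0,0,0],"turn":[0,0,0],"fingers":1},
    {"dp":[0,0,0],"turn":[0,0,0],"fingers":1},
    {"dp":[0,0,0],"turn":[0,0,0],"fingers":1},
  ],
)

```text
clock: 9.95
eef_pos: [573.6, -150.6, 84.5]
tcp_rot: [3.139, 0.0, 1.386]
contact_force: [-0.1, 0.2, 0.2]
opening: -0.001
grasp_force: 0.0
```

Call:
play_rows(
  rows=[
    {"dp":[0,-0.04,0.12],"turn":[0,0,0],"fingers":1},
    {"dp":[0,0,0.05],"turn":[0,0,0],"fingers":1},
    {"dp":[0,0,0.03],"turn":[0,0,0],"fingers":1},
    {"dp":[0,0,0],"turn":[0,0,0],"fingers":1},
  ],
)

```text
clock: 10.28
eef_pos: [571.4, -149.9, 75.3]
tcp_rot: [3.141, 0.0, 1.386]
contact_force: [-0.3, -0.2, 2.5]
opening: 0.0
grasp_force: 0.8
```

Call:
play_rows(
  rows=[
    {"dp":[0,0,0],"turn":[0,0,0],"fingers":1},
  ],
)

```text
clock: 10.37
eef_pos: [571.4, -149.9, 75.2]
tcp_rot: [3.141, -0.0, 1.386]
contact_force: [0.2, 0.8, 2.8]
opening: 0.002
grasp_force: 1.2
```

Call:
play_rows(
  rows=[
    {"dp":[0,-0.14,-0.025],"turn":[0,0,0],"fingers":1},
    {"dp":[0,-0.14,-0.02],"turn":[0,0,0],"fingers":1},
    {"dp":[0,-0.14,0],"turn":[0,0,0],"fingers":1},
  ],
)

```text
clock: 10.62
eef_pos: [556.4, -147.2, 78.3]
tcp_rot: [3.137, 0.0, 1.386]
contact_force: [3.0, 1.6, 11.6]
opening: 0.005
grasp_force: 5.4
```

Call:
play_rows(
  rows=[
    {"dp":[0,-0.14,0],"turn":[0,0,0],"fingers":1},
    {"dp":[0,-0.14,0.01],"turn":[0,0,0],"fingers":1},
    {"dp":[0,0,0],"turn":[0,0,0],"fingers":1},
    {"dp":[0,0,0],"turn":[0,0,0],"fingers":1},
  ],
)

```text
clock: 10.95
eef_pos: [542.1, -144.6, 76.3]
tcp_rot: [-3.139, -0.0, 1.386]
contact_force: [-4.3, 0.4, 7.8]
opening: -0.001
grasp_force: 4.1
```

Call:
play_rows(
  rows=[
    {"dp":[0,0,-0.2],"turn":[0,0,0],"fingers":1},
    {"dp":[0,0.35,0],"turn":[0,0,0],"fingers":1},
    {"dp":[0,0.35,0],"turn":[0,0,0],"fingers":1},
    {"dp":[0,0,0.18],"turn":[0,0,0],"fingers":1},
    {"dp":[0,0,0],"turn":[0,0,0],"fingers":1},
  ],
)

```text
clock: 11.37
eef_pos: [570.2, -149.8, 75.8]
tcp_rot: [-3.14, -0.0, 1.386]
contact_force: [0.6, -0.8, 1.6]
opening: -0.004
grasp_force: 0.9
```

Call:
play_rows(
  rows=[
    {"dp":[0,0,0.03],"turn":[0,0,0],"fingers":1},
    {"dp":[0,0,0.02],"turn":[0,0,0],"fingers":1},
    {"dp":[0,0,0],"turn":[0,0,0],"fingers":1},
  ],
)

```text
clock: 11.62
eef_pos: [570.8, -149.9, 75.4]
tcp_rot: [3.141, -0.0, 1.386]
contact_force: [2.1, -0.6, 3.3]
opening: 0.005
grasp_force: 1.6
```

Call:
play_rows(
  rows=[
    {"dp":[0,-0.14,-0.025],"turn":[0,0,0],"fingers":1},
    {"dp":[0,-0.14,-0.02],"turn":[0,0,0],"fingers":1},
    {"dp":[0,-0.14,0],"turn":[0,0,0],"fingers":1},
  ],
)

```text
clock: 11.87
eef_pos: [555.5, -147.1, 78.3]
tcp_rot: [3.138, 0.0, 1.386]
contact_force: [2.8, 0.7, 10.9]
opening: 0.0
grasp_force: 5.3
```

Call:
play_rows(
  rows=[
    {"dp":[0,-0.14,0],"turn":[0,0,0],"fingers":1},
    {"dp":[0,-0.14,0.01],"turn":[0,0,0],"fingers":1},
    {"dp":[0,0,0],"turn":[0,0,0],"fingers":1},
    {"dp":[0,0,0],"turn":[0,0,0],"fingers":1},
  ],
)

```text
clock: 12.2
eef_pos: [541.4, -144.4, 76.3]
tcp_rot: [-3.138, -0.0, 1.386]
contact_force: [-4.6, 0.0, 7.6]
opening: 0.0
grasp_force: 4.0
```

Call:
play_rows(
  rows=[
    {"dp":[0,0,-0.3],"turn":[0,0,0],"fingers":1},
    {"dp":[0,0,-0.9],"turn":[0,0,0],"fingers":1},
    {"dp":[0.6,0.3,-0.8],"turn":[0,0,0],"fingers":1},
    {"dp":[0.7,0.3,0],"turn":[0,0,0],"fingers":1},
    {"dp":[0.7,0,0],"turn":[0,0,0],"fingers":1},
  ],
)

```text
clock: 12.62
eef_pos: [585.0, -70.6, 159.5]
tcp_rot: [3.136, -0.0, 1.384]
contact_force: [-0.9, 0.4, -1.0]
opening: 0.003
grasp_force: 0.0
```

Call:
play_rows(
  rows=[
    {"dp":[0,0,0],"turn":[0,0,0],"fingers":1},
    {"dp":[0,0,0],"turn":[0,0,0],"fingers":1},
    {"dp":[0,0,0],"turn":[0,0,0],"fingers":1},
  ],
)

```text
clock: 12.87
eef_pos: [581.0, -70.8, 156.2]
tcp_rot: [-3.14, 0.0, 1.387]
contact_force: [0.3, -0.9, 0.8]
opening: -0.003
grasp_force: 0.0
```

```bash
python3 - <<'E'
from h import *
f=snap('wrist','w6');s=r.sense();print(s['clock'],Ginv(Q,s['eef_pos']),s['eef_pos'],s['contact_force'])
cv2.imwrite('pics/c6.png',cv2.resize(f['pixels'][20:120,270:400,::-1],None,fx=6,fy=6,interpolation=cv2.INTER_CUBIC))
E
```

```text
12.9167 [  9.99249639 -27.31219526] [580.9980033  -71.18423188 156.14323134] [ 0.53723795 -0.64807381 -0.38451156]
```

View pics/c6.png

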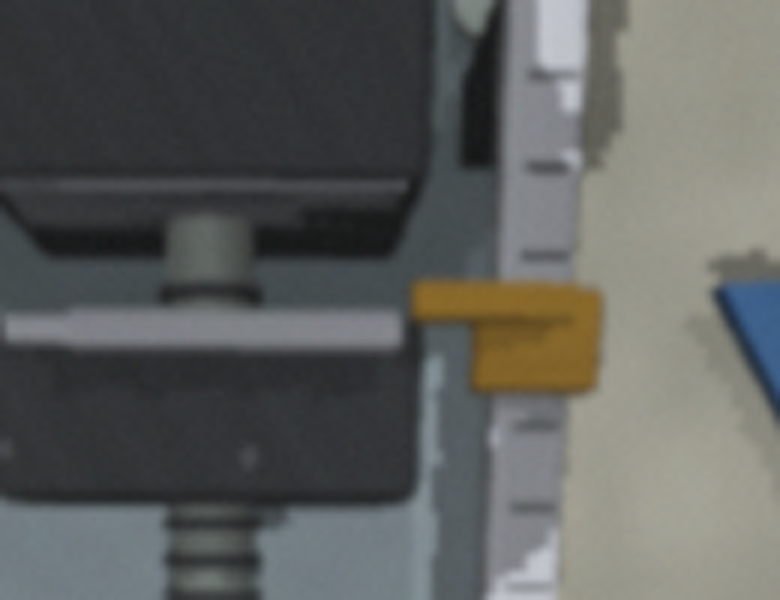

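The crop shows the pointer tip corner at (404,310) and the mark tip corner at (413,283), so about 3.0 mm remains, or roughly 20 mm of rim travel.

Call:
play_rows(
  rows=[
    {"dp":[-0.66,0,0],"turn":[0,0,0],"fingers":1},
    {"dp":[-0.66,0,0],"turn":[0,0,0],"fingers":1},
    {"dp":[-0.66,0,0.5],"turn":[0,0,0],"fingers":1},
    {"dp":[0,0,0.7],"turn":[0,0,0],"fingers":1},
    {"dp":[0,0,0.6],"turn":[0,0,0],"fingers":1},
  ],
)

```text
clock: 13.33
eef_pos: [566.4, -151.2, 83.6]
tcp_rot: [3.141, 0.0, 1.383]
contact_force: [-0.2, -0.4, -0.3]
opening: -0.003
grasp_force: 0.0
```

Call:
play_rows(
  rows=[
    {"dp":[0,0,0],"turn":[0,0,0],"fingers":1},
    {"dp":[0,0,0],"turn":[0,0,0],"fingers":1},
    {"dp":[0,0,0],"turn":[0,0,0],"fingers":1},
    {"dp":[0,0,0],"turn":[0,0,0],"fingers":1},
  ],
)

```text
clock: 13.67
eef_pos: [568.2, -148.8, 86.0]
tcp_rot: [3.139, 0.0, 1.386]
contact_force: [-0.3, -0.1, 0.8]
opening: 0.005
grasp_force: 0.0
```

```bash
python3 - <<'E'
from h import *
C=lambda u,v:(270+u/6-.4,20+v/6-.4)
gap(load('w6'),C(404,310),C(413,283))
s=r.sense()['eef_pos'];print(s,Ginv(Q,s))
E
```

```text
ptr [25.  78.5] mark [26.  81.5] short by [3.49, 2.98]
[ 568.17646817 -148.83260809   85.99787343] [  11.67289436 -105.99407599]
```

Call:
play_rows(
  rows=[
    {"dp":[0,-0.05,0.12],"turn":[0,0,0],"fingers":1},
    {"dp":[0,0,0.05],"turn":[0,0,0],"fingers":1},
    {"dp":[0,0,0.03],"turn":[0,0,0],"fingers":1},
    {"dp":[0,0,0],"turn":[0,0,0],"fingers":1},
    {"dp":[0,0,0],"turn":[0,0,0],"fingers":1},
  ],
)

```text
clock: 14.08
eef_pos: [566.6, -148.2, 77.7]
tcp_rot: [3.138, 0.0, 1.386]
contact_force: [1.0, -0.4, 7.8]
opening: 0.001
grasp_force: 3.5
```

Call:
play_rows(
  rows=[
    {"dp":[0,-0.12,-0.005],"turn":[0,0,0],"fingers":1},
    {"dp":[0,-0.13,0],"turn":[0,0,0],"fingers":1},
    {"dp":[0,-0.13,0],"turn":[0,0,0],"fingers":1},
  ],
)

```text
clock: 14.33
eef_pos: [552.4, -145.6, 78.3]
tcp_rot: [3.137, 0.0, 1.386]
contact_force: [3.2, 0.3, 8.7]
opening: 0.002
grasp_force: 4.7
```

Call:
play_rows(
  rows=[
    {"dp":[0,-0.12,0],"turn":[0,0,0],"fingers":1},
    {"dp":[0,0,0],"turn":[0,0,0],"fingers":1},
    {"dp":[0,0,0],"turn":[0,0,0],"fingers":1},
  ],
)

```text
clock: 14.58
eef_pos: [546.0, -144.4, 77.7]
tcp_rot: [3.14, 0.0, 1.386]
contact_force: [-1.4, 0.4, 9.7]
opening: 0.002
grasp_force: 4.7
```

Call:
play_rows(
  rows=[
    {"dp":[0,0,-0.3],"turn":[0,0,0],"fingers":1},
    {"dp":[0,0,-0.9],"turn":[0,0,0],"fingers":1},
    {"dp":[0.6,0.3,-0.8],"turn":[0,0,0],"fingers":1},
    {"dp":[0.7,0.2,0],"turn":[0,0,0],"fingers":1},
    {"dp":[0.7,0,0],"turn":[0,0,0],"fingers":1},
  ],
)

```text
clock: 15.0
eef_pos: [583.1, -69.4, 160.0]
tcp_rot: [3.135, -0.0, 1.385]
contact_force: [-0.4, 0.2, -0.4]
opening: 0.002
grasp_force: 0.0
```

Call:
play_rows(
  rows=[
    {"dp":[0,0,0],"turn":[0,0,0],"fingers":1},
    {"dp":[0,0,0],"turn":[0,0,0],"fingers":1},
    {"dp":[0,0,0],"turn":[0,0,0],"fingers":1},
    {"dp":[0,0,0],"turn":[0,0,0],"fingers":1},
  ],
)

```text
clock: 15.33
eef_pos: [579.4, -70.2, 156.5]
tcp_rot: [-3.141, 0.0, 1.386]
contact_force: [-0.6, 0.5, 0.6]
opening: 0.0
grasp_force: 0.0
```

```bash
python3 - <<'E'
from h import *
f=snap('wrist','w7');s=r.sense();print(s['clock'],Ginv(Q,s['eef_pos']),s['eef_pos'],s['contact_force'])
cv2.imwrite('pics/c7.png',cv2.resize(f['pixels'][20:120,270:400,::-1],None,fx=6,fy=6,interpolation=cv2.INTER_CUBIC))
E
```

```text
15.3833 [  8.28503878 -26.79613719] [579.41460841 -70.36289879 156.44055309] [0.22170491 0.01053582 0.8767057 ]
```

View pics/c7.png

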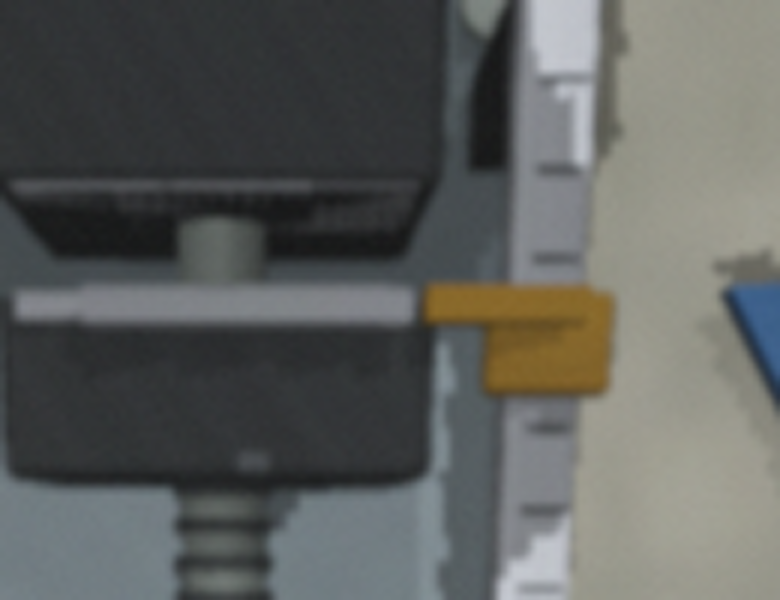

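The blades are level: pointer tip corner at (416,286), mark tip corner at (426,285), a difference of about 0.1 mm. The finger is clear, so I'm handing in.

```bash
python3 -c "
from rig import r
print(r.sign_off())"
```

```text
the job is handed in; nothing more can be done
None
```

The gauge is set: the last wrist picture shows the pointer level with the brass mark to within about 0.2 mm. The finger is clear of the wheel and the job is handed in. No verdict came back, and on the first stroke the pressure rose to about 22 N, above the 15 N guide but under the 35 N limit.

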